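Put the impact sockets back on the colour-coded rail

ROBOT

A 7-joint arm with a two-finger parallel gripper is mounted at the origin on the work surface. World frame = base frame: x ahead of the robot, y to its left, z up, the work surface at z = 0. Lengths are in m, angles in rad, forces in N, time in s.
With the tool pointing down it reaches from about 0.4 to 0.85 m from the base axis. Payload 10.4 kg.
Tool frame: the origin (TCP) lies at the very end of the fingers, on their centre line; the grasp point (between the pads) lies manip.grasp_offset behind it (manip.grasp_offset is the distance from the TCP to the grasp point, in m); z points along the fingers, x is the direction in which the jaws open and shut, and the axes are right-handed (so a half turn about z gives the same grasp; the last joint's range is limited). The gripper opens to 85 mm and grips with 20 to 120 N. Pads are 22 mm wide; open, the fingers measure 114 mm over their backs; the gripper's body (76 mm by 85 mm) begins 54 mm behind the grasp point. The pads swing forward as they close: fully open they stand 13 mm farther back than shut.
Start: joints at [1.27, 0.332, -0.065, 1.46, 0.022, 1.35, -0.088], TCP at [0.171, -0.601, 0.231] pointing down, gripper open.
Joint ranges: [-2.6, 2.6], [-0.5, 2.12], [-1.47, 1.34], [0.16, 2.42], [-1.27, 4.41], [0.06, 2.06], [-2.6, 2.6]. Speed limits (rad/s): [2.22, 2.22, 2.79, 2.79, 3.14, 3.14, 3.14].

INTERFACE

Orientations are given as a unit quaternion [x, y, z, w].
In Python, from workcell import manip gives the robot as it stands.
- The arm moves only by the shell command python3 -m crank 'ROWS' [FORCE]. ROWS is JSON, a list that holds one entry, the list of rows, each a list of 7 numbers: the shift along the world's x, y, z in units of 60 mm (1.0 is 60 mm), then the turn, a rotation vector about the world's x, y, z in units of 5 degrees (1.0 is 5 degrees), then the finger opening in mm, from 0 to 85.4. A call has 1 to 8 rows; each row shifts and turns the commanded pose from where the row before left it; what a row does not reach is not made up. A row lasts 1/8 s, in which the tool goes at most 62.5 mm and 10.7 degrees, less where a joint would pass 70% of its speed; a pose out of reach is approached as far as the arm can. A call is refused whole if a number of a shift passes 1 or a number of a turn 1, either way. A call with a gripper value outside its range is refused whole. The fingers move at their own pace and stop on an object; FORCE is the grip in N (left out, the last holds). Time passes only in rows, so rows that do not move let the fingers close. It gives the time, the measured TCP pose, the force and the opening at its end, in the units of the state.
- manip.get_obs(): the state, without advancing time (a new reading comes with each control period).
- manip.camera(name): name is "scene" or "side" or "wrist"; returns (picture, depth): 420x560x3 uint8, blue, green, red; 420x560 float32, m along the optical axis (not along the pixel's ray), 0 where there is no reading.
- manip.get_calibration(name): a dict with "fx", "fy", "cx", "cy" (pixels), "rvec" (rotation vector, rad) and "tvec" (3), from world to camera coordinates, as OpenCV has them; the wrist camera has in their place "T_tool_cam" (4x4, takes a point from camera to tool coordinates, whose origin is the TCP and whose axes are the tool frame's). Camera axes: x right, y down, z forward; pixel columns grow to the right and rows downward; lengths in m; the calibration is good to about 2 mm. A picture is of the moment at which its call begins: read the wrist's pose just before it. get_calibration takes no time and is no camera call.
- manip.hand_in(): hands the job in, once; it reports no verdict.
The state is a dict: "clock": time; "joint_pos": joint angles; "joint_velocities": joint speeds; "tau": joint torques, N m; "position": TCP position; "ee_rot": TCP orientation; "ft_force": force on the tool from outside, world axes, zero at the start; "torque": the same for the moment, N m; "grip_width": opening from 0.0 (shut) to 1.0 (fully open).
Only numpy, scipy, OpenCV 4.12 (cv2) and the standard library are available. Lean on these libraries where they do the work, as an engineer would, in place of code of your own. Each camera call takes 0.05 s, during which the arm holds its last target.

TASK

Move the four impact sockets one by one from the grey carrying rack to the aluminium socket rail, so that they stand in the order of the rail's clips: each socket over the pin of the clip of its own colour, mouth up, upright and right down on the clip. Do not let a socket topple, and leave the hub and the bearing between the racks where they are.

Things in the scene. Friction and masses are not known exactly. Their poses are not given: they have to be found in the camera images.
- socket_red: Impact socket with red sleeve: upright tube, 44 mm outside, 75 tall, 0.35 to 0.8 kg, 27 mm hexagon mouth up (coloured ring from above). One of a row of four (66 to 78 apart) on the grey carrying rack, its 26 mm drive hole (32 deep, from below) loosely over a pin, underside 22 mm above the bench. Origin: centre of underside; z up; x along the row at the start (within 2 degrees).
- socket_yellow: Impact socket with yellow sleeve: upright tube, 47 mm outside, 75 tall, 0.35 to 0.8 kg, 30 mm hexagon mouth up (coloured ring from above). One of a row of four (66 to 78 apart) on the grey carrying rack, its 26 mm drive hole (32 deep, from below) loosely over a pin, underside 22 mm above the bench. Origin: centre of underside; z up; x along the row at the start (within 2 degrees).
- socket_green: Impact socket with green sleeve: upright tube, 50 mm outside, 75 tall, 0.35 to 0.8 kg, 33 mm hexagon mouth up (coloured ring from above). One of a row of four (66 to 78 apart) on the grey carrying rack, its 26 mm drive hole (32 deep, from below) loosely over a pin, underside 22 mm above the bench. Origin: centre of underside; z up; x along the row at the start (within 2 degrees).
- socket_blue: Impact socket with blue sleeve: upright tube, 54 mm outside, 75 tall, 0.35 to 0.8 kg, 36 mm hexagon mouth up (coloured ring from above). One of a row of four (66 to 78 apart) on the grey carrying rack, its 26 mm drive hole (32 deep, from below) loosely over a pin, underside 22 mm above the bench. Origin: centre of underside; z up; x along the row at the start (within 2 degrees).
- clip_red: Red clip fixed on the aluminium rail: block 52 (x, along the rail) x 58 x 12 mm high; in its centre an upright steel pin 11 mm thick, tapered at the top, 30 mm above the block. Four in a row, 62 to 82 apart. Origin: centre of the block's underside (14 mm above the bench), on the pin's axis; a socket's seat is the top face, 12 mm above the origin; z up.
- clip_yellow: Yellow clip fixed on the aluminium rail: block 52 (x, along the rail) x 58 x 12 mm high; in its centre an upright steel pin 11 mm thick, tapered at the top, 30 mm above the block. Four in a row, 62 to 82 apart. Origin: centre of the block's underside (14 mm above the bench), on the pin's axis; a socket's seat is the top face, 12 mm above the origin; z up.
- clip_green: Green clip fixed on the aluminium rail: block 52 (x, along the rail) x 58 x 12 mm high; in its centre an upright steel pin 11 mm thick, tapered at the top, 30 mm above the block. Four in a row, 62 to 82 apart. Origin: centre of the block's underside (14 mm above the bench), on the pin's axis; a socket's seat is the top face, 12 mm above the origin; z up.
- clip_blue: Blue clip fixed on the aluminium rail: block 52 (x, along the rail) x 58 x 12 mm high; in its centre an upright steel pin 11 mm thick, tapered at the top, 30 mm above the block. Four in a row, 62 to 82 apart. Origin: centre of the block's underside (14 mm above the bench), on the pin's axis; a socket's seat is the top face, 12 mm above the origin; z up.
- hub: Cleaned steel gearbox hub standing loose between the two racks: flange 100 mm across and 14 mm thick with a toothed sleeve 68 mm across above it, 55 mm tall in all. To be left alone. Origin: centre of the underside.
- bearing: Cleaned ball bearing lying flat between the two racks: 72 mm outside diameter, 20 mm high. To be left alone. Origin: centre of the underside.
There are look-alikes about, which are no part of the job. Leave any pink or white look-alike of the socket_yellow alone.

How it is judged:
By the outcome, as a careful person would: the job done as asked, in the order asked, and still so for the second after the job is handed in, with the robot touching nothing.
It also fails if it takes over 102 s, if anything falls off the work surface, if the arm or the gripper's body presses on something with over 40 N, if the wrist force passes 120 N, or if a joint passes its speed limit or range.

## Working session

There is one attempt and no reset: what is moved stays moved. The work goes in short steps, Python scripts to look and compute and a shell command to move; the robot and the scene stay as the last step left them, time stands still between calls to the robot, and variables do not carry over. Pictures are saved under pics/ and viewed, and the job is handed in when it is done.

```bash
ls; mkdir -p pics
cat > h.py <<'E'
import numpy as np, cv2
from workcell import manip
from scipy.spatial.transform import Rotation as R
def snap(n,f):
    o=manip.get_obs(); im,d=manip.camera(n); cv2.imwrite('pics/%s.png'%f,im); np.save('pics/%s_d.npy'%f,d); return o,im,d
def cam(n,o=None):
    c=manip.get_calibration(n)
    K=np.array([[c['fx'],0,c['cx']],[0,c['fy'],c['cy']],[0,0,1]])
    if n=='wrist':
        T=np.eye(4);T[:3,:3]=R.from_quat(o['ee_rot']).as_matrix();T[:3,3]=o['position']
        T=T@np.array(c['T_tool_cam']); return K,T
    W=np.eye(4);W[:3,:3]=cv2.Rodrigues(np.array(c['rvec'],float))[0];W[:3,3]=np.array(c['tvec']).ravel()
    return K,np.linalg.inv(W)
def plane(K,T,uv,z):
    uv=np.atleast_2d(np.asarray(uv,float)); r=np.c_[uv,np.ones(len(uv))]@np.linalg.inv(K).T@T[:3,:3].T
    return T[:3,3]+r*((z-T[2,3])/r[:,2])[:,None]
E
python3 - <<'E'
from h import *
print(manip.get_obs(), manip.grasp_offset)
for n in('scene','side','wrist'):
    o,im,d=snap(n,n+'0'); K,T=cam(n,o); print(n,K.diagonal(),T.round(3).tolist())
E
```

```text
pics
{'clock': 0.0, 'joint_pos': array([ 1.27043345,  0.3328877 , -0.06468714,  1.46095374,  0.02163407,
        1.34990149, -0.08850124]), 'joint_velocities': array([-8.13664969e-04, -2.34359498e-04, -5.08112937e-04, -1.68566837e-03,
       -9.01001613e-04, -5.01856427e-05,  8.06438323e-04]), 'tau': array([ 1.11844274e-03, -6.25439858e+01,  5.00504114e-02, -3.91610706e+01,
        1.64298539e-02,  9.77664837e-03, -7.68621646e-06]), 'position': array([ 0.17124956, -0.60068475,  0.2305001 ]), 'ee_rot': array([ 7.98191405e-01, -6.02403480e-01, -6.10404669e-04, -3.94833059e-04]), 'ft_force': array([-0.46883222,  0.54478318,  0.10598883]), 'torque': array([-0.00215178, -0.00804079, -0.03268015]), 'grip_width': 1.0015853757407625} 0.0187
scene [392.02353006 392.02353006   1.        ] [[0.463, 0.68, -0.568, 1.086], [0.886, -0.351, 0.302, -0.206], [0.006, -0.644, -0.765, 0.736], [0.0, 0.0, 0.0, 1.0]]
side [381.33533402 381.33533402   1.        ] [[-0.843, -0.4, 0.36, 0.303], [-0.538, 0.646, -0.542, 0.478], [-0.015, -0.65, -0.76, 0.639], [0.0, 0.0, 0.0, 1.0]]
wrist [307.7308136 307.7308136   1.       ] [[0.275, -0.924, -0.267, 0.24], [-0.961, -0.265, -0.074, -0.582], [-0.002, 0.277, -0.961, 0.373], [0.0, 0.0, 0.0, 1.0]]
```

View pics/scene0.png

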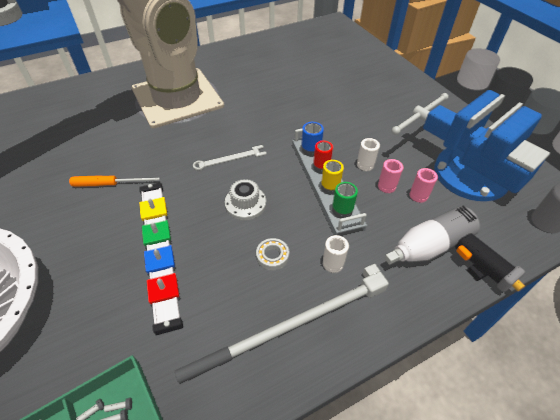

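View pics/side0.png

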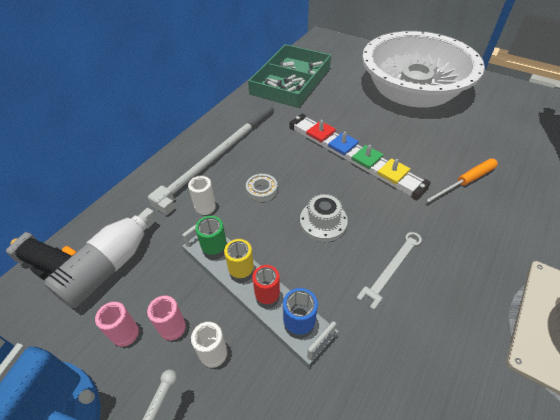

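View pics/wrist0.png

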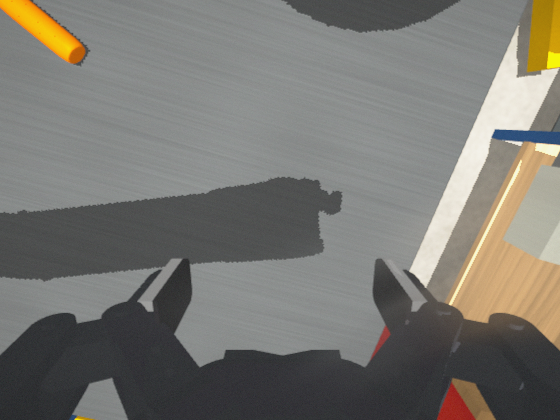

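The scene view shows the grey rack with blue (312,130), red (323,150), yellow (333,170) and green (345,195). The rail runs yellow (153,207), green (156,232), blue (158,258), red (163,288). The hub is at (245,197) and the bearing at (272,253). Next I measure their positions.

```bash
cat > meas.py <<'E'
from h import *
HS={'red':[(0,8),(172,180)],'yellow':[(22,34)],'green':[(45,85)],'blue':[(100,125)]}
def fitc(p):
    A=np.c_[2*p,np.ones(len(p))]; s=np.linalg.lstsq(A,(p**2).sum(1),rcond=None)[0]
    return s[:2],np.sqrt(s[2]+s[:2]@s[:2])
def world(K,T,d):
    v,u=np.mgrid[:d.shape[0],:d.shape[1]]
    P=np.stack([(u-K[0,2])/K[0,0]*d,(v-K[1,2])/K[1,1]*d,d],-1)
    return P@T[:3,:3].T+T[:3,3]
def mask(im,c):
    h=cv2.cvtColor(im,cv2.COLOR_BGR2HSV); m=np.zeros(im.shape[:2],bool)
    for a,b in HS[c]: m|=(h[...,0]>=a)&(h[...,0]<=b)
    return m&(h[...,1]>130)&(h[...,2]>60)
E
python3 - <<'E'
from meas import *
for n in('scene','side'):
    im=cv2.imread('pics/%s0.png'%n); d=np.load('pics/%s0_d.npy'%n); K,T=cam(n); W=world(K,T,d)
    for c in HS:
        m=mask(im,c)&(d>0)
        k,l,st,ce=cv2.connectedComponentsWithStats(m.astype(np.uint8))
        for i in range(1,k):
            if st[i,4]<150: continue
            q=W[l==i]; 
            if abs(q[:,1]).max()>2 or q[:,2].max()<0.015 : continue
            zt=np.percentile(q[:,2],95)
            t=q[abs(q[:,2]-zt)<.006]
            hull=cv2.convexHull(t[:,:2].astype(np.float32))[:,0]
            r=cv2.minAreaRect(t[:,:2].astype(np.float32))
            cc,rad=cv2.minEnclosingCircle(t[:,:2].astype(np.float32))
            print(n,c,st[i,4],ce[i].round(),'zt',zt.round(4),'circ',np.round(cc,4),round(rad,4),'rect',np.round(r[0],4),np.round(r[1],3),round(r[2],1))
E
```

```text
scene red 306 [322. 155.] zt 0.099 circ [0.4989 0.2243] 0.0226 rect [0.499  0.2246] [0.042 0.041] 34.2
scene red 681 [162. 289.] zt 0.029 circ [ 0.6435 -0.2365] 0.037 rect [ 0.6442 -0.2366] [0.058 0.052] 78.8
scene yellow 393 [331. 176.] zt 0.0991 circ [0.5826 0.2016] 0.0395 rect [0.5795 0.1984] [0.044 0.074] 49.9
scene yellow 454 [153. 209.] zt 0.0291 circ [ 0.431  -0.1969] 0.0372 rect [ 0.4311 -0.1961] [0.058 0.054] 79.6
scene green 427 [344. 201.] zt 0.0993 circ [0.6438 0.1948] 0.0263 rect [0.6435 0.1944] [0.047 0.049] 20.2
scene green 483 [156. 233.] zt 0.0289 circ [ 0.5044 -0.2094] 0.037 rect [ 0.5037 -0.2098] [0.057 0.052] 79.0
scene blue 7277 [481. 150.] zt 0.1916 circ [0.6704 0.5757] 0.0957 rect [0.6719 0.5754] [0.135 0.152] 14.7
scene blue 337 [311. 138.] zt 0.0992 circ [0.4279 0.2362] 0.0276 rect [0.4278 0.2365] [0.051 0.051] 67.8
scene blue 569 [159. 259.] zt 0.0291 circ [ 0.5729 -0.2229] 0.0371 rect [ 0.5741 -0.223 ] [0.058 0.05 ] 80.5
side red 305 [320. 132.] zt 0.0286 circ [ 0.6417 -0.2336] 0.0355 rect [ 0.6422 -0.2336] [0.059 0.053] 79.0
side red 573 [266. 288.] zt 0.0
[... 437 characters left out ...]
[0.6423 0.1964] 0.0252 rect [0.6417 0.196 ] [0.047 0.048] 33.0
side blue 46595 [113.  91.] zt 0.1182 circ [ 1.5679 -0.1813] 0.1931 rect [ 1.5689 -0.1813] [0.386 0.015] 89.7
side blue 478 [498.  29.] zt 0.0207 circ [ 0.3994 -1.3209] 0.0218 rect [ 0.3947 -1.3159] [0.043 0.021] 43.7
side blue 320 [343. 144.] zt 0.0286 circ [ 0.5726 -0.2199] 0.0361 rect [ 0.5719 -0.2204] [0.06  0.052] 80.5
side blue 723 [299. 316.] zt 0.0992 circ [0.4281 0.2389] 0.0275 rect [0.427  0.2391] [0.053 0.053] 64.2
side blue 162 [  5. 349.] zt 0.157 circ [0.7102 0.5192] 0.0098 rect [0.7084 0.5179] [0.006 0.019] 37.1
side blue 5450 [ 46. 390.] zt 0.1917 circ [0.6279 0.5294] 0.0389 rect [0.6301 0.5296] [0.034 0.076] 14.9
```

```bash
python3 - <<'E'
import cv2
a=cv2.imread('pics/scene0.png');b=cv2.imread('pics/side0.png')
x=cv2.resize(a[110:250,270:410],None,fx=4,fy=4,interpolation=cv2.INTER_CUBIC); cv2.imwrite('pics/z1.png',x)
x=cv2.resize(a[170:350,110:290],None,fx=3.3,fy=3.3,interpolation=cv2.INTER_CUBIC); cv2.imwrite('pics/z2.png',x)
E
python3 - <<'E'
from meas import *
W=[]
for n in('scene','side'):
    d=np.load('pics/%s0_d.npy'%n); K,T=cam(n); w=world(K,T,d)[d>0]; W.append(w)
W=np.vstack(W)
# height map along rack frame
c=np.array([.428,.2376]); e=np.array([.215,-.042]);e/=np.linalg.norm(e); p=np.array([-e[1],e[0]])
def hm(c,ss,tt):
    q=W[:,:2]-c; s=q@e;t=q@p
    print('t:',[int(x*1000) for x in tt])
    for a in ss:
        print(int(a*1000),[int(1000*np.max(W[(abs(s-a)<.0075)&(abs(t-b)<.0075)&(W[:,2]<.3),2],initial=0)) for b in tt])
hm(c,np.arange(-.09,.32,.015),np.arange(-.105,.11,.015))
print()
hm(np.array([.431,-.195]),np.arange(-.09,.32,.015),np.arange(-.105,.11,.015))
E
```

```text
t: [-105, -90, -75, -60, -45, -30, -15, 0, 15, 30, 45, 59, 75, 90, 105]
-90 [4, 5, 4, 3, 4, 3, 4, 3, 4, 3, 5, 3, 3, 3, 3]
-75 [3, 3, 4, 3, 3, 4, 4, 4, 3, 3, 3, 4, 3, 3, 5]
-60 [4, 3, 4, 3, 4, 59, 59, 59, 58, 60, 25, 4, 3, 4, 3]
-45 [4, 3, 3, 3, 3, 61, 62, 61, 61, 61, 24, 3, 4, 3, 3]
-30 [4, 4, 5, 4, 3, 28, 98, 99, 99, 25, 24, 3, 3, 3, 3]
-15 [3, 3, 4, 3, 3, 100, 99, 100, 100, 100, 24, 3, 3, 5, 4]
0 [3, 4, 3, 3, 3, 100, 100, 0, 100, 100, 23, 3, 4, 4, 4]
15 [3, 3, 4, 4, 3, 99, 101, 100, 100, 99, 25, 3, 4, 4, 3]
30 [4, 3, 4, 3, 3, 25, 98, 100, 99, 25, 24, 5, 3, 3, 3]
45 [3, 3, 3, 3, 4, 25, 25, 99, 98, 24, 23, 2, 3, 3, 3]
60 [5, 3, 4, 4, 11, 25, 99, 100, 100, 98, 24, 4, 4, 4, 78]
74 [4, 3, 4, 3, 4, 26, 99, 98, 99, 98, 25, 5, 4, 4, 77]
90 [3, 3, 4, 3, 4, 25, 99, 100, 99, 25, 24, 3, 3, 3, 77]
105 [4, 3, 3, 3, 4, 25, 25, 24, 25, 24, 24, 4, 3, 3, 3]
120 [3, 3, 4, 3, 5, 24, 99, 100, 98, 25, 23, 4, 4, 4, 3]
134 [3, 4, 3, 3, 3, 99, 100, 97, 100, 89, 25, 3, 3, 3, 5]
150 [3, 3, 4, 4, 3, 98, 100, 98, 100, 98, 24, 4, 3, 3, 4]
165 [3, 5, 3, 3, 3, 25, 99, 99, 99, 25, 23, 4, 3, 3, 3]
180 [3, 3, 3, 4, 
[... 1433 characters left out ...]
, 3, 3, 4, 28, 30, 56, 35, 30, 4, 4, 3, 4, 2]
150 [3, 3, 4, 3, 4, 29, 29, 58, 29, 28, 4, 3, 3, 4, 3]
165 [3, 4, 3, 2, 3, 29, 29, 29, 29, 30, 3, 4, 4, 3, 3]
180 [4, 3, 4, 3, 3, 20, 19, 17, 20, 19, 4, 5, 3, 4, 4]
194 [3, 3, 3, 4, 4, 29, 29, 28, 30, 30, 3, 4, 3, 4, 3]
210 [3, 3, 4, 4, 4, 29, 30, 58, 44, 28, 4, 4, 3, 3, 4]
225 [3, 4, 3, 4, 2, 29, 29, 57, 30, 29, 4, 3, 3, 4, 3]
239 [3, 5, 4, 4, 4, 28, 28, 29, 29, 28, 2, 3, 4, 3, 4]
255 [4, 3, 3, 2, 4, 16, 20, 17, 20, 20, 4, 3, 3, 3, 3]
270 [4, 3, 3, 3, 3, 19, 21, 17, 19, 21, 3, 4, 4, 3, 4]
285 [3, 4, 4, 3, 3, 24, 24, 26, 24, 24, 4, 2, 4, 4, 3]
300 [3, 4, 4, 3, 4, 25, 26, 28, 27, 23, 3, 4, 4, 3, 3]
314 [3, 3, 4, 4, 3, 4, 4, 3, 3, 3, 4, 3, 2, 3, 3]
```

View pics/z1.png

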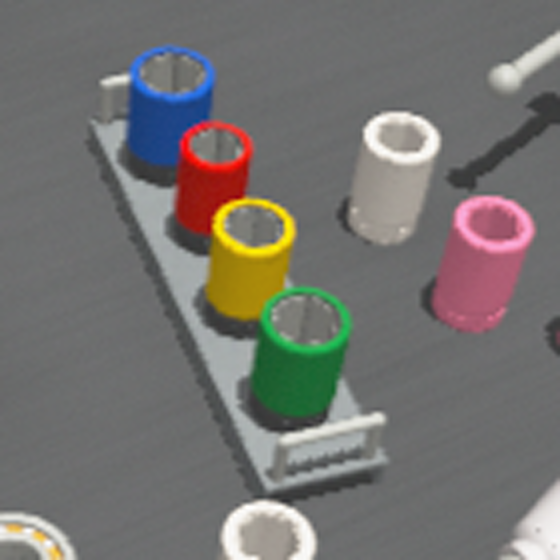

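View pics/z2.png

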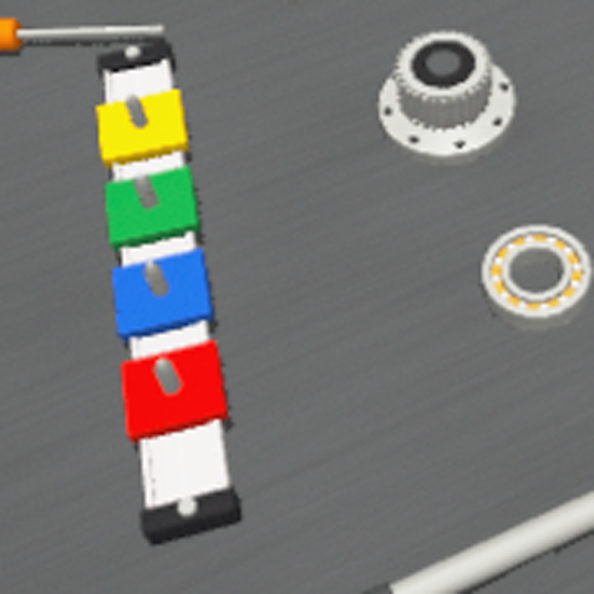

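```bash
python3 -m crank '[[[0.73,0.42,0,0,0,-0.9,85],[0.73,0.42,0,0,0,-0.9,85],[0.73,0.42,0,0,0,-0.9,85],[0.73,0.42,0,0,0,-0.9,85],[0.73,0.42,0,0,0,-0.9,85],[0.73,0.42,0,0,0,-0.9,85],[0.73,0.42,0,0,0,0,85],[0.73,0.42,0,0,0,0,85]]]' 60
```

```text
clock: 1.15
position: [0.523, -0.3985, 0.2311]
ee_rot: [-0.635, 0.772, 0.0, -0.0]
ft_force: [-0.1, -0.3, 0.4]
grip_width: 0.993
```

```bash
python3 -m crank '[[[0.07,0.9,0,0,0,0,85],[0.07,0.9,0,0,0,0,85],[0.07,0.9,0,0,0,0,85],[0.07,0.9,0,0,0,0,85],[0.07,0.9,0,0,0,0,85],[0.07,0.9,0,0,0,0,85],[0.07,0.9,0,0,0,0,85],[0.07,0.9,0,0,0,0,85]]]'
python3 -m crank '[[[0.06,0.9,0,0,0,0,85],[0.06,0.9,0,0,0,0,85],[0.06,0.9,0,0,0,0,85],[0,0.2,0,0,0,0,85],[0,0,0,0,0,0,85]]]'
python3 - <<'E'
from h import *
o,im,d=snap('wrist','w1'); print(o['position'],R.from_quat(o['ee_rot']).as_matrix()[:,0],o['joint_pos'])
E
```

```text
clock: 2.15
position: [0.5552, 0.0342, 0.2313]
ee_rot: [-0.635, 0.772, -0.0, -0.0]
ft_force: [0.6, -0.8, -0.6]
grip_width: 0.996
clock: 2.78
position: [0.5659, 0.2069, 0.2309]
ee_rot: [-0.636, 0.772, 0.0, -0.0]
ft_force: [-0.4, 0.3, -0.2]
grip_width: 1.0
[0.56594781 0.2068798  0.23094573] [-1.90904774e-01 -9.81608467e-01  4.30184104e-04] [ 0.01106682  0.33387577 -0.54970855  1.50022869  0.17595379  1.35784876
 -2.31424754]
```

View pics/w1.png

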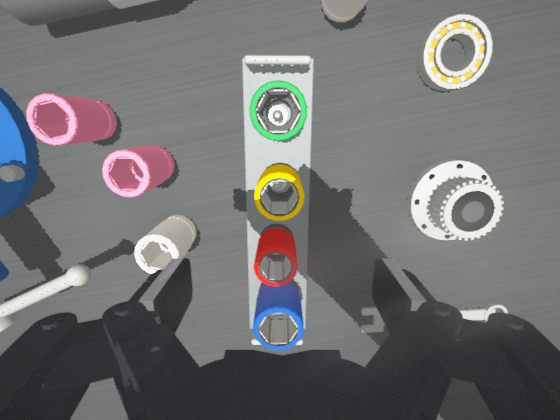

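```bash
cat > wm.py <<'E'
from meas import *
import sys
def wrist(f,z):
    o,im,d=snap('wrist',f); K,T=cam('wrist',o); W=world(K,T,d); print('tcp',o['position'].round(4),'j7',o['joint_pos'][6].round(3))
    for c in HS:
        m=mask(im,c)&(d>0)
        k,l,st,ce=cv2.connectedComponentsWithStats(m.astype(np.uint8))
        for i in range(1,k):
            if st[i,4]<150: continue
            zt=np.percentile(W[l==i][:,2],90)
            t=(l==i)&(abs(W[...,2]-zt)<.008)
            v,u=np.nonzero(t); p=plane(K,T,np.c_[u,v],round(zt-.002,4))[:,:2].astype(np.float32)
            cc,rad=cv2.minEnclosingCircle(p); r=cv2.minAreaRect(p)
            print(c,ce[i].round(),zt.round(4),'circ',np.round(cc,4),round(rad,4),'rect',np.round(r[0],4),np.round(r[1],3))
if __name__=='__main__': wrist(sys.argv[1],0)
E
python3 wm.py w2
```

```text
tcp [0.5664 0.2054 0.231 ] j7 -2.314
red [275. 252.] 0.0981 circ [0.5007 0.2263] 0.0231 rect [0.5006 0.2259] [0.042 0.045]
yellow [278. 189.] 0.0983 circ [0.569  0.2093] 0.0238 rect [0.569  0.2089] [0.046 0.047]
green [276. 111.] 0.0984 circ [0.6433 0.1951] 0.0247 rect [0.6431 0.1951] [0.048 0.048]
blue [ 15. 156.] 0.0245 circ [0.6523 0.5146] 0.0668 rect [0.6463 0.502 ] [0.029 0.133]
blue [277. 312.] 0.098 circ [0.4296 0.2374] 0.029 rect [0.4297 0.2376] [0.052 0.057]
```

```bash
python3 -m crank '[[[0.04,0.05,-0.7,0,0,0,85],[0,0,-0.8,0,0,0,85],[0,0,-0.8,0,0,0,85],[0,0,-0.6,0,0,0,85],[0,0,-0.2,0,0,0,85],[0,0,0,0,0,0,85]]]' 60
python3 -m crank '[[[0,0,0,0,0,0,30],[0,0,0,0,0,0,30],[0,0,0,0,0,0,30],[0,0,0,0,0,0,30],[0,0,0,0,0,0,30],[0,0,0,0,0,0,30]]]' 60
```

```text
clock: 3.62
position: [0.569, 0.2085, 0.0456]
ee_rot: [-0.635, 0.773, -0.0, -0.0]
ft_force: [0.3, 0.0, 0.4]
grip_width: 0.997
clock: 4.38
position: [0.5694, 0.2097, 0.0471]
ee_rot: [-0.635, 0.772, -0.001, 0.001]
ft_force: [-2.5, -1.6, 7.5]
grip_width: 0.542
```

```bash
python3 -m crank '[[[0,0,0.3,0,0,0,30],[0,0,0.6,0,0,0,30],[0,0,0.8,0,0,0,30],[0,0,0.8,0,0,0,30],[0,0,0.4,0,0,0,30],[0,0,0,0,0,0,30]]]' 70
python3 - <<'E'
from h import *
snap('side','s2')
E
```

```text
clock: 5.12
position: [0.5693, 0.2101, 0.2219]
ee_rot: [-0.636, 0.772, -0.001, 0.002]
ft_force: [-0.3, 0.1, -3.6]
grip_width: 0.542
```

View pics/s2.png

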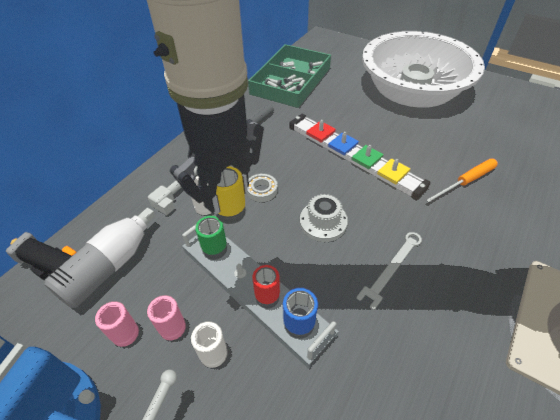

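```bash
python3 -m crank '[[[-0.2,-0.5,0,0,0,0,30],[-0.3,-0.9,0,0,0,0,30],[-0.3,-0.9,0,0,0,0,30],[-0.3,-0.9,0,0,0,0,30],[-0.3,-0.9,0,0,0,0,30],[-0.3,-0.9,0,0,0,0,30],[-0.3,-0.9,0,0,0,0,30],[-0.3,-0.8,0,0,0,0,30]]]'
python3 -m crank '[[[0,0,0,0,0,0,30],[0,0,0,0,0,0,30]]]'
python3 - <<'E'
from h import *
o=snap('wrist','w3')[0];snap('scene','c3');print(o['position'],o['joint_pos'])
E
```

```text
clock: 6.18
position: [0.4287, -0.1941, 0.2178]
ee_rot: [-0.635, 0.772, 0.001, -0.001]
ft_force: [0.9, -0.5, -3.9]
grip_width: 0.539
clock: 6.42
position: [0.4301, -0.1918, 0.2181]
ee_rot: [-0.635, 0.772, 0.001, -0.0]
ft_force: [0.1, 0.3, -5.0]
grip_width: 0.538
[ 0.43011263 -0.19177774  0.21811472] [ 0.57814081  0.01610032 -0.25655646  1.85651229  0.0036986   1.27160756
 -1.44380664]
```

View pics/w3.png

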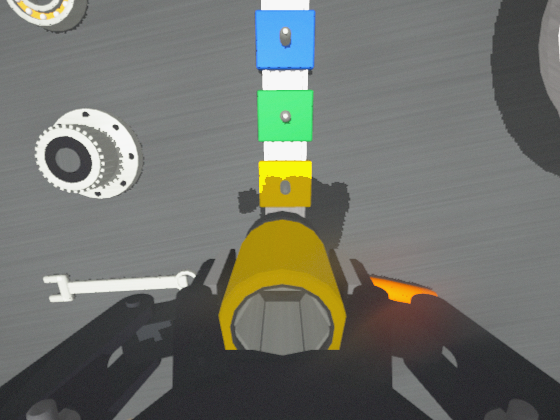

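View pics/c3.png

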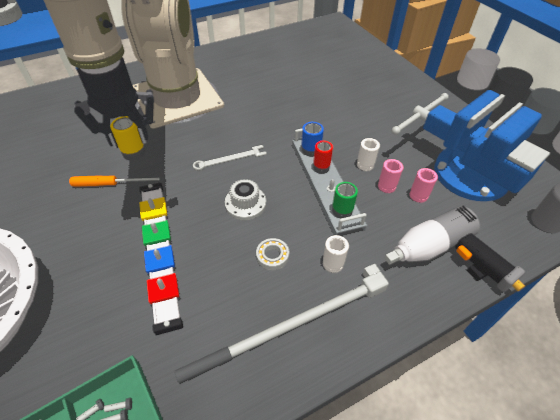

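```bash
python3 wm.py w4
python3 - <<'E'
from h import *
o=manip.get_obs();K,T=cam('wrist',o);print(plane(K,T,[[286,184],[285.5,113],[285.5,31]],.056).round(4))
E
```

```text
tcp [ 0.4307 -0.1912  0.2186] j7 -1.444
yellow [285. 183.] 0.0273 circ [ 0.4311 -0.1949] 0.0375 rect [ 0.4316 -0.195 ] [0.058 0.052]
yellow [282. 272.] 0.2693 circ [ 0.4328 -0.1918] 0.024 rect [ 0.4387 -0.1929] [0.045 0.036]
green [285. 116.] 0.0273 circ [ 0.5026 -0.2091] 0.0373 rect [ 0.5026 -0.2089] [0.057 0.05 ]
blue [286.  40.] 0.0273 circ [ 0.5726 -0.2222] 0.0378 rect [ 0.5723 -0.2221] [0.057 0.052]
[[ 0.4383 -0.1971  0.056 ]
 [ 0.5058 -0.2093  0.056 ]
 [ 0.574  -0.2223  0.056 ]]
```

```bash
python3 -m crank '[[[0.01,-0.06,-0.5,0,0,0,30],[0,0,-0.7,0,0,0,30],[0,0,-0.7,0,0,0,30],[0,0,-0.4,0,0,0,30],[0,0,-0.2,0,0,0,30],[0,0,-0.1,0,0,0,30],[0,0,-0.05,0,0,0,30],[0,0,0,0,0,0,30]]]'
```

```text
clock: 7.58
position: [0.4316, -0.1962, 0.0609]
ee_rot: [-0.636, 0.772, -0.0, 0.0]
ft_force: [0.3, 0.6, -3.2]
grip_width: 0.539
```

```bash
python3 -m crank '[[[0,0,-0.1,0,0,0,30],[0,0,0,0,0,0,30]]]'; python3 -m crank '[[[0,0,-0.05,0,0,0,30],[0,0,0,0,0,0,30]]]'; python3 -m crank '[[[0,0,-0.03,0,0,0,30],[0,0,0,0,0,0,30]]]'
```

```text
clock: 7.82
position: [0.431, -0.196, 0.054]
ee_rot: [-0.635, 0.772, 0.0, -0.0]
ft_force: [0.2, 0.6, -4.0]
grip_width: 0.541
clock: 8.07
position: [0.4312, -0.1961, 0.0512]
ee_rot: [-0.636, 0.772, -0.0, -0.0]
ft_force: [-0.1, -0.8, -4.0]
grip_width: 0.539
clock: 8.32
position: [0.4314, -0.1961, 0.051]
ee_rot: [-0.635, 0.772, -0.0, -0.0]
ft_force: [-8.4, 4.2, 17.3]
grip_width: 0.539
```

```bash
python3 -m crank '[[[0,0,0,0,0,0,60],[0,0,0,0,0,0,80],[0,0,0,0,0,0,85],[0,0,0,0,0,0,85]]]'; python3 -m crank '[[[0,0,0.3,0,0,0,85],[0,0,0.7,0,0,0,85],[0,0,0.8,0,0,0,85],[0,0,0.8,0,0,0,85],[0,0,0.3,0,0,0,85]]]'
python3 - <<'E'
from h import *
snap('scene','c5')
E
python3 wm.py w5
```

```text
clock: 8.82
position: [0.4312, -0.196, 0.0495]
ee_rot: [-0.636, 0.772, -0.0, -0.0]
ft_force: [1.1, 0.3, 0.2]
grip_width: 0.998
clock: 9.45
position: [0.4322, -0.1964, 0.2266]
ee_rot: [-0.636, 0.772, -0.002, 0.001]
ft_force: [0.5, -0.3, -0.7]
grip_width: 0.997
tcp [ 0.4327 -0.1966  0.2277] j7 -1.436
yellow [281. 187.] 0.102 circ [ 0.4315 -0.1964] 0.0238 rect [ 0.4316 -0.196 ] [0.046 0.046]
green [280. 120.] 0.0273 circ [ 0.5029 -0.2087] 0.0373 rect [ 0.5024 -0.2088] [0.057 0.051]
blue [280.  47.] 0.0273 circ [ 0.5729 -0.2224] 0.0375 rect [ 0.5724 -0.2221] [0.057 0.053]
```

View pics/w5.png

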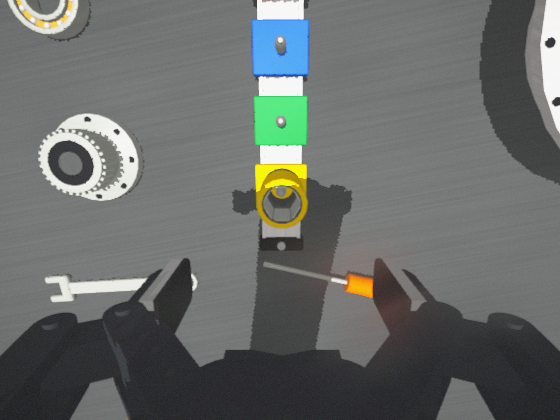

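Yellow is seated, with its ring top at about 0.10 m and centred on the clip. Next is green.

```bash
python3 -m crank '[[[0.44,0.82,0,0,0,0,85],[0.44,0.82,0,0,0,0,85],[0.44,0.82,0,0,0,0,85],[0.44,0.82,0,0,0,0,85],[0.44,0.82,0,0,0,0,85],[0.44,0.82,0,0,0,0,85],[0.44,0.82,0,0,0,0,85],[0.44,0.82,0,0,0,0,85]]]'; python3 -m crank '[[[0,0,0,0,0,0,85],[0,0,0,0,0,0,85]]]'; python3 wm.py w6
```

```text
clock: 10.55
position: [0.6428, 0.1989, 0.2216]
ee_rot: [-0.635, 0.772, 0.0, -0.001]
ft_force: [1.1, -1.0, 0.3]
grip_width: 0.998
clock: 10.8
position: [0.642, 0.1973, 0.2218]
ee_rot: [-0.636, 0.772, 0.0, -0.001]
ft_force: [0.0, -0.6, 0.1]
grip_width: 0.997
tcp [0.642  0.1973 0.2218] j7 -2.279
red [281. 318.] 0.0978 circ [0.5011 0.2258] 0.0239 rect [0.5015 0.2257] [0.043 0.046]
green [283. 189.] 0.0982 circ [0.644  0.1951] 0.0251 rect [0.6437 0.195 ] [0.048 0.049]
blue [ 19. 216.] 0.03 circ [0.6609 0.5239] 0.0705 rect [0.6531 0.5076] [0.037 0.141]
blue [  7. 333.] 0.0924 circ [0.5471 0.5196] 0.017 rect [0.5447 0.5145] [0.011 0.034]
```

Down 0.175 m (2.92 units), shift dx +0.0015, dy −0.002.

```bash
python3 -m crank '[[[0.03,-0.03,-0.7,0,0,0,85],[0,0,-0.8,0,0,0,85],[0,0,-0.8,0,0,0,85],[0,0,-0.45,0,0,0,85],[0,0,-0.2,0,0,0,85],[0,0,0,0,0,0,85]]]' 60
python3 -m crank '[[[0,0,0,0,0,0,30],[0,0,0,0,0,0,30],[0,0,0,0,0,0,30],[0,0,0,0,0,0,30],[0,0,0,0,0,0,30]]]' 70
python3 -m crank '[[[0,0,0.3,0,0,0,30],[0,0,0.6,0,0,0,30],[0,0,0.8,0,0,0,30],[0,0,0.8,0,0,0,30],[0,0,0.4,0,0,0,30],[0,0,0,0,0,0,30]]]' 70
```

```text
clock: 11.6
position: [0.6442, 0.1948, 0.0467]
ee_rot: [-0.635, 0.772, -0.0, -0.0]
ft_force: [0.4, 0.3, 0.7]
grip_width: 0.995
clock: 12.22
position: [0.645, 0.1958, 0.0483]
ee_rot: [-0.635, 0.772, -0.001, 0.001]
ft_force: [-2.5, -1.0, 8.0]
grip_width: 0.577
clock: 12.98
position: [0.6448, 0.1963, 0.223]
ee_rot: [-0.636, 0.772, -0.001, 0.002]
ft_force: [1.1, 0.1, -7.4]
grip_width: 0.576
```

```bash
python3 -m crank '[[[-0.2,-0.5,0,0,0,0,30],[-0.31,-0.9,0,0,0,0,30],[-0.31,-0.9,0,0,0,0,30],[-0.31,-0.9,0,0,0,0,30],[-0.31,-0.9,0,0,0,0,30],[-0.31,-0.9,0,0,0,0,30],[-0.31,-0.9,0,0,0,0,30],[-0.31,-0.85,0,0,0,0,30]]]'
python3 -m crank '[[[0,0,0,0,0,0,30],[0,0,0,0,0,0,30]]]'; python3 wm.py w7
```

```text
clock: 13.98
position: [0.5001, -0.2108, 0.2189]
ee_rot: [-0.635, 0.772, 0.001, -0.001]
ft_force: [0.6, -0.2, -6.9]
grip_width: 0.576
clock: 14.22
position: [0.5014, -0.2086, 0.2192]
ee_rot: [-0.635, 0.772, 0.001, -0.0]
ft_force: [0.7, 0.7, -7.2]
grip_width: 0.578
tcp [ 0.5014 -0.2086  0.2192] j7 -1.504
red [282.  41.] 0.0272 circ [ 0.6429 -0.2355] 0.0378 rect [ 0.6428 -0.2356] [0.058 0.052]
green [282. 183.] 0.0273 circ [ 0.5032 -0.209 ] 0.0375 rect [ 0.5032 -0.209 ] [0.057 0.051]
green [281. 269.] 0.2686 circ [ 0.5028 -0.2089] 0.0253 rect [ 0.5087 -0.2103] [0.048 0.038]
blue [282. 117.] 0.0273 circ [ 0.5728 -0.2225] 0.0377 rect [ 0.5729 -0.2223] [0.057 0.05 ]
```

View pics/w7.png

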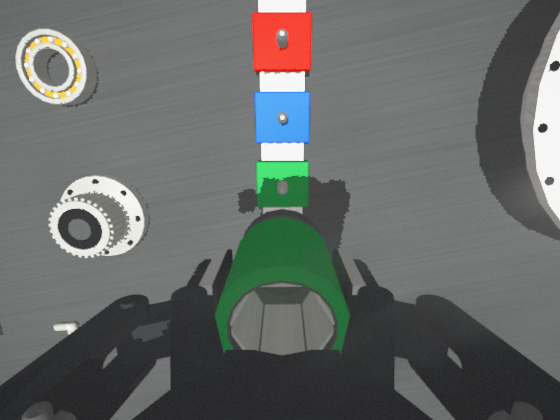

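```bash
python3 -m crank '[[[0.01,0,-0.5,0,0,0,30],[0,0,-0.7,0,0,0,30],[0,0,-0.7,0,0,0,30],[0,0,-0.4,0,0,0,30],[0,0,-0.2,0,0,0,30],[0,0,-0.1,0,0,0,30],[0,0,-0.1,0,0,0,30],[0,0,0,0,0,0,30]]]'; python3 -m crank '[[[0,0,-0.07,0,0,0,30],[0,0,0,0,0,0,30]]]';  python3 -m crank '[[[0,0,-0.03,0,0,0,30],[0,0,0,0,0,0,30]]]'
```

```text
clock: 15.28
position: [0.5028, -0.2093, 0.0588]
ee_rot: [-0.636, 0.772, -0.0, 0.0]
ft_force: [0.3, -0.6, -6.2]
grip_width: 0.573
clock: 15.52
position: [0.5025, -0.2093, 0.0543]
ee_rot: [-0.635, 0.772, 0.0, -0.0]
ft_force: [0.5, 0.3, -7.3]
grip_width: 0.577
clock: 15.78
position: [0.5026, -0.2092, 0.0525]
ee_rot: [-0.636, 0.772, 0.0, -0.0]
ft_force: [-0.7, -0.6, -5.8]
grip_width: 0.574
```

```bash
python3 -m crank '[[[0,0,-0.03,0,0,0,30],[0,0,0,0,0,0,30]]]'
```

```text
clock: 16.02
position: [0.5028, -0.2093, 0.0523]
ee_rot: [-0.635, 0.772, -0.0, -0.0]
ft_force: [-8.0, 2.5, 10.9]
grip_width: 0.575
```

```bash
python3 -m crank '[[[0,0,0,0,0,0,60],[0,0,0,0,0,0,80],[0,0,0,0,0,0,85],[0,0,0,0,0,0,85]]]'; python3 -m crank '[[[0,0,0.3,0,0,0,85],[0,0,0.7,0,0,0,85],[0,0,0.8,0,0,0,85],[0,0,0.8,0,0,0,85],[0,0,0.3,0,0,0,85]]]'
python3 wm.py w8
```

```text
clock: 16.52
position: [0.5027, -0.2093, 0.0507]
ee_rot: [-0.636, 0.772, -0.0, 0.0]
ft_force: [0.2, -0.7, 0.5]
grip_width: 0.997
clock: 17.15
position: [0.5038, -0.2094, 0.2292]
ee_rot: [-0.636, 0.772, -0.003, 0.001]
ft_force: [-0.5, 0.0, -0.9]
grip_width: 0.996
tcp [ 0.5038 -0.2094  0.2292] j7 -1.503
red [281.  48.] 0.0273 circ [ 0.643  -0.2356] 0.0377 rect [ 0.6425 -0.2355] [0.058 0.052]
yellow [282. 253.] 0.1019 circ [ 0.4462 -0.1982] 0.0388 rect [ 0.445 -0.199] [0.046 0.074]
green [282. 186.] 0.102 circ [ 0.5021 -0.2089] 0.0253 rect [ 0.5021 -0.2092] [0.05  0.048]
blue [281. 121.] 0.0273 circ [ 0.5729 -0.2224] 0.0375 rect [ 0.5729 -0.2222] [0.058 0.05 ]
```

```bash
python3 -m crank '[[[-0.16,0.93,0,0,0,0,85],[-0.16,0.93,0,0,0,0,85],[-0.16,0.93,0,0,0,0,85],[-0.16,0.93,0,0,0,0,85],[-0.16,0.93,0,0,0,0,85],[-0.16,0.93,0,0,0,0,85],[-0.16,0.93,0,0,0,0,85],[-0.16,0.93,0,0,0,0,85]]]'; python3 -m crank '[[[0,0,0,0,0,0,85],[0,0,0,0,0,0,85]]]'; python3 wm.py w9; python3 -c "
from h import *
print(manip.get_obs()['joint_pos'].round(2))"
```

```text
clock: 18.2
position: [0.4249, 0.2385, 0.2242]
ee_rot: [-0.635, 0.772, -0.0, -0.0]
ft_force: [1.3, -0.2, -0.1]
grip_width: 0.998
clock: 18.45
position: [0.4256, 0.2366, 0.224]
ee_rot: [-0.636, 0.772, 0.0, -0.001]
ft_force: [0.8, -0.5, 0.7]
grip_width: 0.998
tcp [0.4256 0.2366 0.224 ] j7 -2.411
red [277. 115.] 0.0983 circ [0.4993 0.2265] 0.0218 rect [0.4994 0.2264] [0.042 0.043]
blue [ 1. 30.] 0.0051 circ [0.6408 0.4967] 0.0267 rect [0.6399 0.4949] [0.004 0.053]
blue [280. 189.] 0.0982 circ [0.4281 0.2378] 0.0271 rect [0.4284 0.2383] [0.052 0.053]
[ 0.15  0.09 -0.78  1.79  0.07  1.29 -2.41]
```

```bash
python3 -m crank '[[[0.04,0.02,-0.7,0,0,0,85],[0,0,-0.8,0,0,0,85],[0,0,-0.8,0,0,0,85],[0,0,-0.45,0,0,0,85],[0,0,-0.22,0,0,0,85],[0,0,0,0,0,0,85]]]' 60
python3 -m crank '[[[0,0,0,0,0,0,30],[0,0,0,0,0,0,30],[0,0,0,0,0,0,30],[0,0,0,0,0,0,30],[0,0,0,0,0,0,30]]]' 70
```

```text
clock: 19.25
position: [0.4283, 0.2376, 0.0463]
ee_rot: [-0.635, 0.772, -0.0, -0.001]
ft_force: [0.5, 0.8, -0.3]
grip_width: 0.992
clock: 19.88
position: [0.429, 0.2385, 0.0481]
ee_rot: [-0.635, 0.772, -0.001, 0.001]
ft_force: [-3.8, -4.0, 11.2]
grip_width: 0.626
```

```bash
python3 -m crank '[[[0,0,0.3,0,0,0,30],[0,0,0.6,0,0,0,30],[0,0,0.8,0,0,0,30],[0,0,0.8,0,0,0,30],[0,0,0.4,0,0,0,30],[0,0,0,0,0,0,30]]]' 70
python3 -m crank '[[[0.2,-0.6,0,0,0,0,30],[0.3,-0.9,0,0,0,0,30],[0.3,-0.9,0,0,0,0,30],[0.3,-0.9,0,0,0,0,30],[0.3,-0.9,0,0,0,0,30],[0.3,-0.9,0,0,0,0,30],[0.3,-0.9,0,0,0,0,30],[0.25,-0.9,0,0,0,0,30]]]'
python3 -m crank '[[[0.15,-0.78,0,0,0,0,30],[0,0,0,0,0,0,30],[0,0,0,0,0,0,30]]]'; python3 wm.py w10
```

```text
clock: 20.62
position: [0.4288, 0.2389, 0.2227]
ee_rot: [-0.636, 0.772, -0.001, 0.002]
ft_force: [-0.2, -0.3, -6.5]
grip_width: 0.622
clock: 21.62
position: [0.5629, -0.1771, 0.2188]
ee_rot: [-0.636, 0.772, 0.001, -0.001]
ft_force: [1.2, 1.1, -4.4]
grip_width: 0.624
clock: 22.0
position: [0.5717, -0.2215, 0.219]
ee_rot: [-0.636, 0.772, 0.001, -0.0]
ft_force: [-0.1, 0.6, -4.6]
grip_width: 0.627
tcp [ 0.5717 -0.2215  0.219 ] j7 -1.557
red [283. 116.] 0.0273 circ [ 0.6434 -0.2361] 0.0376 rect [ 0.6435 -0.2359] [0.057 0.051]
blue [283. 183.] 0.0273 circ [ 0.5728 -0.2224] 0.0375 rect [ 0.5733 -0.2224] [0.057 0.051]
blue [282. 265.] 0.2685 circ [ 0.573 -0.222] 0.0276 rect [ 0.5786 -0.2231] [0.052 0.044]
```

View pics/w10.png

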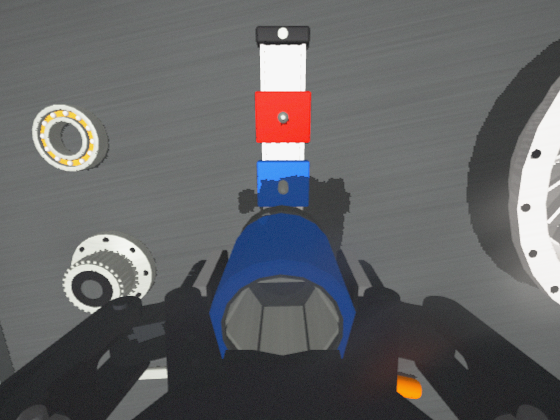

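```bash
python3 -m crank '[[[0.01,-0.01,-0.5,0,0,0,30],[0,0,-0.7,0,0,0,30],[0,0,-0.7,0,0,0,30],[0,0,-0.4,0,0,0,30],[0,0,-0.2,0,0,0,30],[0,0,-0.1,0,0,0,30],[0,0,-0.1,0,0,0,30],[0,0,0,0,0,0,30]]]'; python3 -m crank '[[[0,0,-0.08,0,0,0,30],[0,0,0,0,0,0,30]]]';  python3 -m crank '[[[0,0,-0.04,0,0,0,30],[0,0,0,0,0,0,30]]]'
```

```text
clock: 23.05
position: [0.5729, -0.223, 0.0588]
ee_rot: [-0.636, 0.772, -0.0, 0.0]
ft_force: [-1.2, 0.8, -4.2]
grip_width: 0.621
clock: 23.3
position: [0.5727, -0.2231, 0.0536]
ee_rot: [-0.635, 0.772, 0.0, -0.0]
ft_force: [-0.5, -0.2, -4.8]
grip_width: 0.625
clock: 23.55
position: [0.5731, -0.2232, 0.0522]
ee_rot: [-0.635, 0.772, -0.0, 0.0]
ft_force: [-4.1, 1.0, 4.5]
grip_width: 0.625
```

```bash
python3 -m crank '[[[0,0,-0.01,0,0,0,60],[0,0,0,0,0,0,80],[0,0,0,0,0,0,85],[0,0,0,0,0,0,85]]]'; python3 -m crank '[[[0,0,0.3,0,0,0,85],[0,0,0.7,0,0,0,85],[0,0,0.8,0,0,0,85],[0,0,0.8,0,0,0,85],[0,0,0.3,0,0,0,85]]]'
python3 wm.py w11
```

```text
clock: 24.05
position: [0.5729, -0.2231, 0.0508]
ee_rot: [-0.636, 0.772, -0.0, 0.0]
ft_force: [-0.4, -0.8, -0.8]
grip_width: 0.996
clock: 24.68
position: [0.5741, -0.2232, 0.2295]
ee_rot: [-0.636, 0.772, -0.003, 0.001]
ft_force: [-0.2, 0.3, 0.5]
grip_width: 0.997
tcp [ 0.5741 -0.2232  0.2295] j7 -1.556
red [281. 121.] 0.0273 circ [ 0.6432 -0.236 ] 0.0375 rect [ 0.6433 -0.2358] [0.058 0.05 ]
yellow [282. 316.] 0.1018 circ [ 0.4516 -0.1957] 0.0437 rect [ 0.4494 -0.2   ] [0.045 0.082]
green [280. 245.] 0.1013 circ [ 0.5274 -0.2094] 0.0298 rect [ 0.5323 -0.2094] [0.048 0.046]
blue [281. 187.] 0.102 circ [ 0.5725 -0.2228] 0.0274 rect [ 0.5723 -0.2229] [0.052 0.054]
```

```bash
python3 -m crank '[[[-0.155,0.93,0,0,0,0,85],[-0.155,0.93,0,0,0,0,85],[-0.155,0.93,0,0,0,0,85],[-0.155,0.93,0,0,0,0,85],[-0.155,0.93,0,0,0,0,85],[-0.155,0.93,0,0,0,0,85],[-0.155,0.93,0,0,0,0,85],[-0.155,0.93,0,0,0,0,85]]]'; python3 -m crank '[[[0,0,0,0,0,0,85],[0,0,0,0,0,0,85]]]'; python3 wm.py w12
```

```text
clock: 25.72
position: [0.4975, 0.2247, 0.2241]
ee_rot: [-0.635, 0.772, -0.0, -0.001]
ft_force: [0.3, 0.9, -0.8]
grip_width: 0.993
clock: 25.98
position: [0.4982, 0.2227, 0.224]
ee_rot: [-0.636, 0.772, 0.0, -0.001]
ft_force: [-0.3, -0.7, -1.2]
grip_width: 0.993
tcp [0.4982 0.2227 0.224 ] j7 -2.379
red [278. 192.] 0.0982 circ [0.4999 0.2263] 0.0222 rect [0.4999 0.2264] [0.044 0.042]
blue [ 8. 99.] 0.0194 circ [0.6443 0.502 ] 0.0466 rect [0.6412 0.4954] [0.015 0.093]
```

```bash
python3 -m crank '[[[0.02,0.06,-0.7,0,0,0,85],[0,0,-0.8,0,0,0,85],[0,0,-0.8,0,0,0,85],[0,0,-0.45,0,0,0,85],[0,0,-0.22,0,0,0,85],[0,0,0,0,0,0,85]]]' 60
python3 -m crank '[[[0,0,0,0,0,0,30],[0,0,0,0,0,0,30],[0,0,0,0,0,0,30],[0,0,0,0,0,0,30],[0,0,0,0,0,0,30],[0,0,0,0,0,0,30]]]' 70
python3 -m crank '[[[0,0,0.3,0,0,0,30],[0,0,0.6,0,0,0,30],[0,0,0.8,0,0,0,30],[0,0,0.8,0,0,0,30],[0,0,0.4,0,0,0,30],[0,0,0,0,0,0,30]]]' 70
```

```text
clock: 26.78
position: [0.4997, 0.226, 0.0463]
ee_rot: [-0.635, 0.773, 0.0, -0.0]
ft_force: [0.7, -0.4, 0.4]
grip_width: 0.995
clock: 27.52
position: [0.5002, 0.2271, 0.0479]
ee_rot: [-0.635, 0.772, -0.001, 0.001]
ft_force: [-2.3, -1.9, 8.1]
grip_width: 0.508
clock: 28.28
position: [0.5002, 0.2275, 0.2229]
ee_rot: [-0.636, 0.772, -0.001, 0.002]
ft_force: [0.6, 0.8, -4.1]
grip_width: 0.504
```

```bash
python3 -m crank '[[[0.2,-0.6,0,0,0,0,30],[0.3,-0.9,0,0,0,0,30],[0.3,-0.9,0,0,0,0,30],[0.3,-0.9,0,0,0,0,30],[0.3,-0.9,0,0,0,0,30],[0.3,-0.9,0,0,0,0,30],[0.3,-0.9,0,0,0,0,30],[0.25,-0.9,0,0,0,0,30]]]'
python3 -m crank '[[[0.15,-0.8,0,0,0,0,30],[0,0,0,0,0,0,30],[0,0,0,0,0,0,30]]]'; python3 wm.py w13
```

```text
clock: 29.28
position: [0.6343, -0.1885, 0.2186]
ee_rot: [-0.636, 0.772, 0.001, -0.001]
ft_force: [1.4, 0.3, -4.5]
grip_width: 0.506
clock: 29.65
position: [0.6431, -0.2342, 0.2188]
ee_rot: [-0.636, 0.772, 0.001, -0.0]
ft_force: [-0.2, -0.0, -3.8]
grip_width: 0.501
tcp [ 0.6431 -0.2342  0.2188] j7 -1.599
red [284. 183.] 0.0273 circ [ 0.6435 -0.2361] 0.0379 rect [ 0.644  -0.2359] [0.058 0.052]
red [282. 275.] 0.2685 circ [ 0.6447 -0.2347] 0.0232 rect [ 0.65   -0.2358] [0.043 0.035]
```

View pics/w13.png

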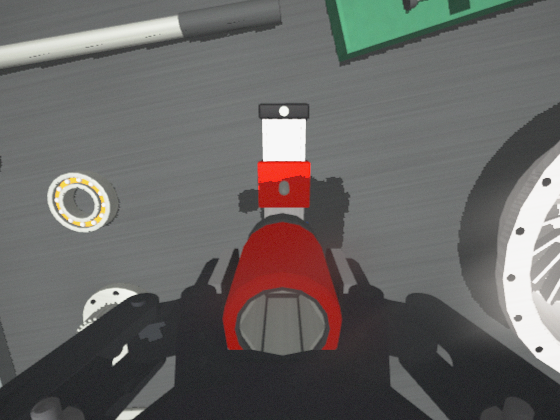

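```bash
python3 -m crank '[[[-0.01,-0.02,-0.5,0,0,0,30],[0,0,-0.7,0,0,0,30],[0,0,-0.7,0,0,0,30],[0,0,-0.4,0,0,0,30],[0,0,-0.2,0,0,0,30],[0,0,-0.1,0,0,0,30],[0,0,-0.1,0,0,0,30],[0,0,0,0,0,0,30]]]'; python3 -m crank '[[[0,0,-0.08,0,0,0,30],[0,0,0,0,0,0,30]]]';  python3 -m crank '[[[0,0,-0.04,0,0,0,30],[0,0,0,0,0,0,30]]]'
```

```text
clock: 30.7
position: [0.6432, -0.2362, 0.0588]
ee_rot: [-0.636, 0.772, -0.0, 0.0]
ft_force: [0.6, -0.1, -5.2]
grip_width: 0.502
clock: 30.95
position: [0.6429, -0.2362, 0.0535]
ee_rot: [-0.636, 0.772, 0.0, -0.0]
ft_force: [0.0, 0.3, -4.2]
grip_width: 0.501
clock: 31.2
position: [0.6434, -0.2364, 0.052]
ee_rot: [-0.635, 0.772, -0.0, 0.0]
ft_force: [-1.2, 0.5, 1.6]
grip_width: 0.505
```

```bash
python3 -m crank '[[[0,0,-0.01,0,0,0,60],[0,0,0,0,0,0,80],[0,0,0,0,0,0,85],[0,0,0,0,0,0,85]]]'; python3 -m crank '[[[0,0,0.3,0,0,0,85],[0,0,0.7,0,0,0,85],[0,0,0.8,0,0,0,85],[0,0,0.8,0,0,0,85],[0,0,0.3,0,0,0,85]]]'
python3 wm.py w14; python3 -m crank '[[[-0.2,0.5,0.3,0,0,0,85],[-0.3,0.8,0.2,0,0,0,85],[-0.3,0.8,0,0,0,0,85],[-0.3,0.8,0,0,0,0,85],[-0.3,0.6,0,0,0,0,85],[0,0,0,0,0,0,85]]]'
python3 - <<'E'
from h import *
snap('scene','c14');snap('side','s14')
E
```

```text
clock: 31.7
position: [0.6431, -0.2363, 0.0508]
ee_rot: [-0.636, 0.772, -0.0, 0.0]
ft_force: [0.8, -0.2, -0.1]
grip_width: 0.998
clock: 32.33
position: [0.6443, -0.2364, 0.23]
ee_rot: [-0.636, 0.772, -0.003, 0.002]
ft_force: [-0.4, 0.6, -0.1]
grip_width: 0.993
tcp [ 0.6443 -0.2364  0.23  ] j7 -1.595
red [282. 185.] 0.1019 circ [ 0.643  -0.2363] 0.0222 rect [ 0.6432 -0.2366] [0.043 0.043]
green [282. 316.] 0.1019 circ [ 0.5199 -0.209 ] 0.0424 rect [ 0.5176 -0.2131] [0.047 0.078]
blue [282. 250.] 0.1019 circ [ 0.5732 -0.2234] 0.0283 rect [ 0.5731 -0.2234] [0.056 0.052]
clock: 33.12
position: [0.5578, -0.0227, 0.2546]
ee_rot: [-0.638, 0.77, 0.0, -0.0]
ft_force: [0.1, -0.7, -0.3]
grip_width: 0.998
```

View pics/c14.png

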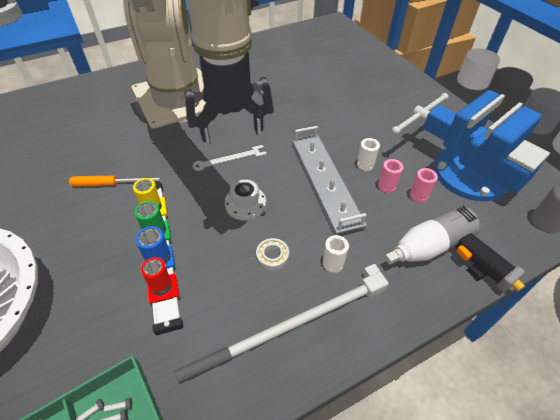

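View pics/s14.png

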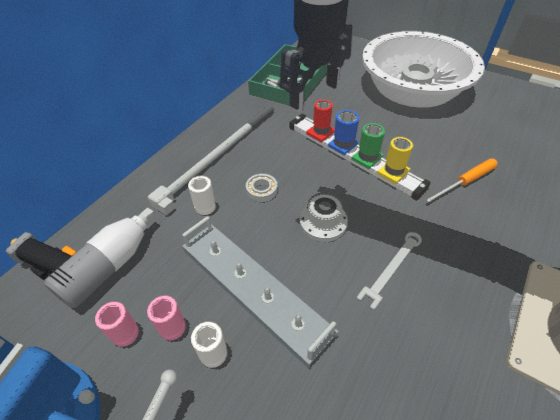

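Run:
```python
from meas import *
for n,f in(('scene','c14'),('side','s14')):
    im=cv2.imread('pics/%s.png'%f); d=np.load('pics/%s_d.npy'%f); K,T=cam(n); W=world(K,T,d)
    for c in HS:
        m=mask(im,c)&(d>0)&(abs(W[...,1]+.21)<.08)&(W[...,0]>.38)&(W[...,0]<.7)&(W[...,2]>.09)&(W[...,2]<.12)
        q=W[m]
        if len(q)<20: print(n,c,'few');continue
        zt=q[:,2]; cc,r=cv2.minEnclosingCircle(q[:,:2].astype(np.float32)); print(n,c,len(q),np.percentile(zt,[50,95]).round(4),np.round(cc,4),round(r,4))
```

```text
scene red 243 [0.1014 0.1038] [ 0.6426 -0.2364] 0.0222
scene yellow 193 [0.1008 0.1038] [ 0.4435 -0.2018] 0.0365
scene green 203 [0.101  0.1033] [ 0.5014 -0.2103] 0.0255
scene blue 251 [0.1012 0.1036] [ 0.5727 -0.2231] 0.0273
side red 131 [0.1005 0.103 ] [ 0.6412 -0.2348] 0.0224
side yellow 190 [0.1009 0.1034] [ 0.4301 -0.1939] 0.0244
side green 73 [0.1019 0.1035] [ 0.5006 -0.2071] 0.0254
side blue 166 [0.1003 0.1033] [ 0.5689 -0.221 ] 0.0287
```

Both views show all four sockets upright on the clips of their own colour, and the hub and bearing where they were. Their tops are at about 0.101 m, which means they are fully seated.

```bash
python3 -c "
from workcell import manip
print(manip.hand_in())"
```

```text
the job is handed in; nothing more can be done
None
```

I moved the four sockets one by one (yellow, green, blue, red) from the carrying rack onto the clips of their own colour, and handed the job in at about 33 s.

- **Seating:** in the last pictures all four stand upright, mouth up. Their tops measure about 0.101 m, which is what fully seated gives.
- **Centring:** the wrist camera, right after each placing, put every ring within about 1.5 mm of its clip's centre.
- **Surroundings:** the hub, the bearing and the look-alikes look unmoved in the pictures; I did not measure their positions again. The gripper ended open and well clear of the rail, and the force readings I saw stayed under about 20 N.
- **One reading disagreed:** in the last scene view the yellow ring came out about 14 mm off, with a radius of 36 mm instead of 24 mm. I put this down to stray yellow-like pixels, probably from the green socket. The side view (0.430, -0.194) and the wrist view (0.4315, -0.196) both put it on its clip.

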